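Turn the sample cell to the notch in the photometer's sloping well

ROBOT

A 7-joint arm with a two-finger parallel gripper is mounted at the origin on the work surface. World frame = base frame: x ahead of the robot, y to its left, z up, the work surface at z = 0. Lengths are in m, angles in rad, forces in N, time in s.
With the tool pointing down it reaches from about 0.4 to 0.85 m from the base axis. Payload 4.5 kg.
Tool frame: the origin (TCP) lies between the finger pads; the fingertips stand 8 mm ahead of it and the grasp point (between the pads) lies 11 mm behind it; z points along the fingers, y is the line along which they close (so a half turn about z gives the same grasp; the last joint's range is limited). The gripper opens to 88 mm and grips with 3 to 60 N. Pads are 18 mm wide; open, the fingers measure 123 mm over their backs; the gripper's body (75 mm by 187 mm) begins 45 mm behind the grasp point.
Start: joints at [1.363, 0.689, -0.195, 1.565, 0.157, 0.902, -0.215], TCP at [0.15, -0.607, 0.247] pointing down, gripper open.
Joint ranges: [-3.01, 3.01], [-0.46, 2.08], [-1.47, 1.51], [0.13, 2.56], [-1, 4.14], [0.04, 2.09], [-2.66, 2.66]. Speed limits (rad/s): [2.57, 2.57, 3.14, 3.14, 3.14, 3.14, 3.14].

INTERFACE

Orientations are given as a 3x3 rotation matrix whose columns are the frame's x, y, z axes.
In Python, from workcell import bot gives the robot as it stands.
- The arm moves only by the tool play_rows, never from a script. Its argument "increments" is a list that holds one entry, the list of rows, each a list of 7 numbers: the turn, a rotation vector about the tool's x, y, z each as a share of 60 degrees, from -1 to 1, then the shift along the tool's x, y, z each as a share of 0.5 m, from -1 to 1, then the finger opening in mm, from 0 to 88.1. In form: [[[rx, ry, rz, dx, dy, dz, jaw], ...]]. A call has 1 to 10 rows; each row is the pose to reach, as a shift and turn from the pose commanded when the call began, along the tool's axes at that moment; what a row does not reach only later rows make up. A row lasts 1/12 s, in which the tool goes at most 41.7 mm and 7.16 degrees, less where a joint would pass 70% of its speed; a pose out of reach is approached as far as the arm can. A call with a number of a shift or a turn outside -1 to 1 is refused whole. A call with a gripper value outside its range is refused whole. The fingers move at their own pace and stop on an object; the grip force is fixed at half the most. Time passes only in rows, so rows that repeat a pose let the fingers close. It gives the time, the measured TCP pose, the force, the opening and the grip force at its end, in the units of the state.
- bot.observe(): the state, without advancing time (a new reading comes with each control period).
- bot.camera(name): name is "side" or "top"; returns the picture (480x640x3 uint8, blue, green, red); there is no depth.
- bot.camera_params(name): a dict with "K" (3x3 intrinsics, pixels), "dist_coeffs" ([k1, k2, p1, p2, k3] as OpenCV has them; the pictures are not rectified), "position" and "orientation" of the camera in the world. Camera axes: x right, y down, z forward; pixel columns grow to the right and rows downward; lengths in m; the calibration is good to about 2 mm. A picture is of the moment at which its call begins. camera_params takes no time and is no camera call.
- bot.finish_job(): hands the job in; it is judged then, once.
The state is a dict: "time_s": time; "joint_positions": joint angles; "joint_vel": joint speeds; "joint_efforts": joint torques, N m; "ee_pos": TCP position; "tcp_rot": TCP orientation; "wrist_force": force on the tool from outside, world axes, zero at the start; "torque": the same for the moment, N m; "finger_gap": finger opening in m; "finger_force": force on a finger pad.
Only numpy, scipy, OpenCV 4.12 (cv2) and the standard library are available. Lean on these libraries where they do the work, as an engineer would, in place of code of your own. Each camera call takes 0.05 s, during which the arm holds its last target. There are 200 camera calls.

TASK

Take the tall sample cell with the side pin out of the bin, stand it in the sloping well of the photometer, and turn it about its axis until the pin faces the notch in the collar and drops in, so that the cell sits fully home. Leave it there, and leave the other things where they stand.

Things in the scene. Friction and masses are not known exactly. Their poses are not given: they have to be found in the camera images.
- cell: loose sample cell standing upright in the bin at any yaw, the only tall thing there: steel cylinder 40 mm in diameter (z 0 to 85 mm, foot chamfered 4 mm) under a round black ribbed cap 36 mm in diameter (z 85 to 125 mm), about 0.18 kg, top-heavy. A steel pin sticks out sideways along its +x. Origin: centre of the foot; z along the axis to the cap.
- cap (a point): on the cell's axis, 105 mm above its foot: middle of the cap, where to grip.
- pin_tip (a point): outer end of the cell's one round pin, 12 mm in diameter, 32 mm from the cell's axis and 56 mm above the foot (the pin's underside is 50 mm above the foot).
- bin: fixed low open grey bin, 160 (x) x 280 (y) x 55 mm high outside, walls 4 mm; its inner floor is 4 mm above the bench. Origin: centre of the underside. Holds the cell, the jar and the blank.
- photometer: fixed photometer, white wedge 165 mm deep (x), 220 mm wide (y); its grey deck slopes 32 degrees, low edge (38 mm above the bench) towards its -x, high edge (138 mm) towards +x. In the deck's middle an aluminium collar, 76 mm outside diameter, stands 16 mm proud round the mouth of the well. Origin: on the bench below the deck's middle.
- well_floor (a point): centre of the well's floor. The well is a round blind hole square to the deck, its axis 32 degrees from vertical: this frame's z points out of the well along the axis, x uphill along the deck, y level. Bore 45 mm in diameter, 62 mm deep from the collar's top. With the pin off the notch the cell's foot stays 12 mm above this floor; over the notch the cell drops these 12 mm.
- well_mouth (a point): centre of the well's mouth at the top of the collar, 62 mm from the floor; axes as well_floor. The collar's one notch, 14 mm wide, is cut through its rim and its full 16 mm height; it lies somewhere within 25 degrees either side of straight downhill (this frame's -x): its angle is not given and must be seen or felt. The collar does not turn.
- jar: bystander: amber jar standing in the bin, 52 mm in diameter, 70 mm high, origin under its centre.
- blank: bystander: short plug without a pin standing in the bin, steel and black, 40 mm in diameter, 72 mm high, origin under its centre.
- flask: bystander: conical glass flask on the bench, 84 mm in diameter, 124 mm high, origin under its centre.
Mind the look-alikes: they are no part of the job. Leave any pink look-alike of the cell alone.

How it is judged:
By the outcome, as a careful person would: the job done as asked, in the order asked, and still so for the second after the job is handed in, with the robot touching nothing.
It also fails if it takes over 64 s, if anything falls off the work surface, if the arm or the gripper's body presses on something with over 40 N, if the wrist force passes 120 N, or if a joint passes its speed limit or range.

## Working session

There is one attempt and no reset: what is moved stays moved. The work goes in short steps, Python scripts to look and compute and a tool call to move; the robot and the scene stay as the last step left them, time stands still between calls to the robot, and variables do not carry over. Pictures are saved under pics/ and viewed, at most 10 in all, crops included, and the job is handed in when it is done.

Besides the shell and the picture viewer there is one more tool, called after "Call:" as name([rows], argument=value, ...), one row to a line, values as JSON. play_rows: Moves the arm, as the interface text tells. Shift numbers are shares of 0.5 m and turn numbers shares of 60 degrees, none past 1 either way. Its arguments: {"type":"object","properties":{"increments":{"type":"array","items":{"type":"array","items":{"type":"array","items":{"type":"number"}}}}},"required":["increments"]}

```bash
mkdir -p pics
python3 - <<'E'
from workcell import bot
import cv2
for n in ("side","top"):
    cv2.imwrite(f"pics/{n}0.png",bot.camera(n)); p=bot.camera_params(n)
    print(n,p)
print(bot.observe())
E
```

```text
side {'K': array([[602.07417867,   0.        , 317.26723268],
       [  0.        , 602.07417867, 251.13357329],
       [  0.        ,   0.        ,   1.        ]]), 'dist_coeffs': array([0.01649443, 0.        , 0.        , 0.        , 0.        ]), 'position': array([0.024177  , 0.76681592, 0.83066075]), 'orientation': array([[-0.79981045, -0.36713461,  0.47488464],
       [-0.60019867,  0.4997565 , -0.62450379],
       [-0.00804973, -0.78450979, -0.62006418]])}
top {'K': array([[438.06004784,   0.        , 321.86472818],
       [  0.        , 438.06004784, 233.8259373 ],
       [  0.        ,   0.        ,   1.        ]]), 'dist_coeffs': array([-0.10626349,  0.        ,  0.        ,  0.        ,  0.        ]), 'position': array([0.49581683, 0.00634001, 0.96322091]), 'orientation': array([[ 3.47406142e-05, -9.94977486e-01,  1.00098953e-01],
       [-9.99886917e-01,  1.47075868e-03,  1.49662749e-02],
       [-1.50383280e-02, -1.00088154e-01, -9.94864921e-01]])}
{'time_s': 0.1, 'joint_positions': array([ 1.36283942,  0.68993598, -0.19452087,  1.56623177,  0.15730639,
        0.90248818, -0.21510061]), 'joint_vel': array([-5.17706782e-04, -1.75664947e-03, -1.42207948e-03, -2.38025190e-03,
       -7.75342125e-05, -1.35048819e-04,  3.75101106e-04]), 'joint_efforts': array([-2.22759663e-03, -5.28501964e+01, -1.27120301e+00, -1.53838688e+01,
       -5.25347621e-02,  1.96953639e-03,  3.42692897e-05]), 'ee_pos': array([ 0.14945671, -0.60629869,  0.24597006]), 'tcp_rot': array([[ 9.70899845e-01,  2.39485332e-01, -5.16554528e-04],
       [ 2.39485858e-01, -9.70898551e-01,  1.58986663e-03],
       [-1.20772306e-04, -1.66730877e-03, -9.99998603e-01]]), 'wrist_force': array([0.81708628, 0.95933242, 0.70420707]), 'torque': array([ 0.00269041,  0.02299414, -0.030359  ]), 'finger_force': 0.0, 'finger_gap': 0.0879796980703904}
```

View pics/side0.png

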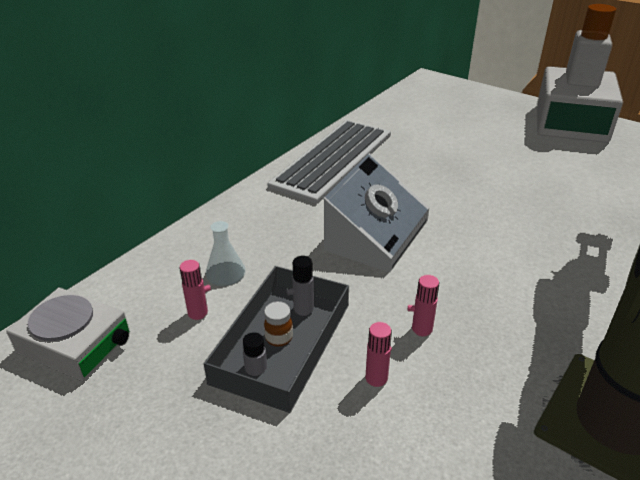

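View pics/top0.png

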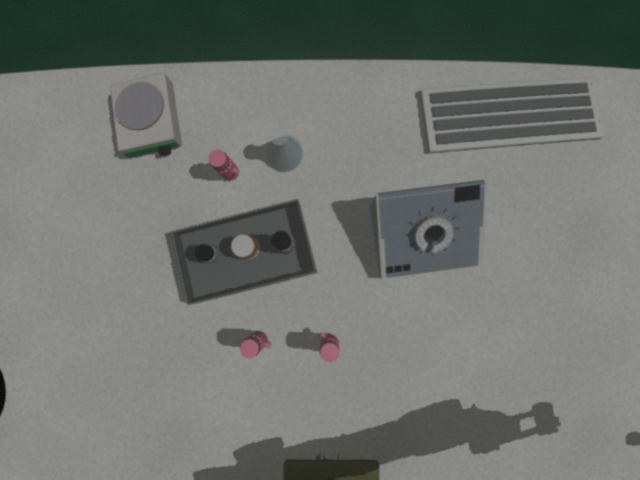

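Side view: the cell stands in the bin with its cap top near (302,262) and the collar is near (382,202). Top view: cap near (282,240), collar near (434,234) with the notch on its lower (−x) side. Next I'll enlarge both.

Run:
```python
import cv2,numpy as np
s=cv2.imread("pics/side0.png");t=cv2.imread("pics/top0.png")
def c(im,u,v,w,h,k): return cv2.resize(im[v:v+h,u:u+w],None,fx=k,fy=k,interpolation=cv2.INTER_CUBIC)
a=np.hstack([c(s,270,245,80,60,5),c(s,342,172,80,60,5)])
b=np.hstack([c(t,240,210,80,60,5),c(t,394,204,80,60,5)])
m=np.vstack([a,b]);m=np.clip(m*1.6,0,255).astype(np.uint8)
for i in range(0,800,50):
  cv2.line(m,(i,0),(i,599),(0,255,255) if i%400==0 else (0,120,120),1)
for i in range(0,600,50):cv2.line(m,(0,i),(799,i),(0,255,255) if i%300==0 else (0,120,120),1)
cv2.imwrite("pics/crop0.png",m)
```

```text
(no output)
```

View pics/crop0.png

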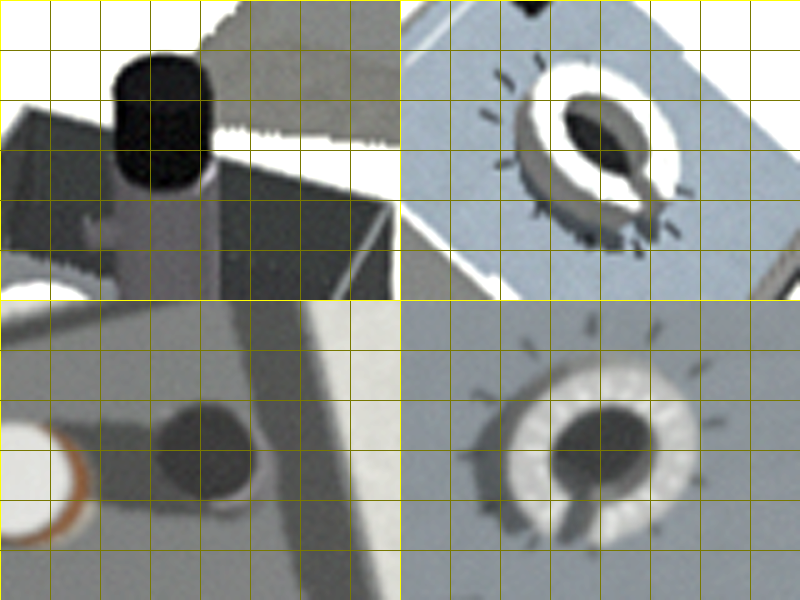

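Top left: cap spans 112–214 × 52–190 with the pin blob near (95,232), which is src (288.6,291). In the top view the cap disc is at src (281,240) and the pin lies in shade. Collar bore centre is at src about (514.4,294) in the side crop's own grid and (434.4,234.3) in the top view, with the notch at the lower left. I'll fit the known geometry to both views and overlay it.

```bash
cat > h.py <<'E'
import cv2,numpy as np
from scipy.optimize import minimize,least_squares
from workcell import bot
P={n:bot.camera_params(n) for n in("side","top")}
def proj(n,X):
    p=P[n];R=p["orientation"].T
    return cv2.projectPoints(np.asarray(X,float).reshape(-1,1,3),cv2.Rodrigues(R)[0],-R@p["position"],p["K"],p["dist_coeffs"])[0][:,0]
def ray(n,uv):
    p=P[n];q=cv2.undistortPoints(np.array([[uv]],float),p["K"],p["dist_coeffs"])[0,0]
    d=p["orientation"]@np.r_[q,1];return p["position"],d/np.linalg.norm(d)
def tri(us,ut):
    A=[];b=[]
    for n,u in(("side",us),("top",ut)):
        o,d=ray(n,u);M=np.eye(3)-np.outer(d,d);A.append(M);b.append(M@o)
    X=np.linalg.lstsq(np.vstack(A),np.hstack(b),rcond=None)[0]
    return X,[np.linalg.norm(A[i]@X-b[i]) for i in(0,1)]
def grad(im):
    g=cv2.GaussianBlur(cv2.cvtColor(im,cv2.COLOR_BGR2GRAY).astype(np.float32),(0,0),1.0)
    return np.hypot(cv2.Sobel(g,5,1,0),cv2.Sobel(g,5,0,1))
def samp(im,uv):
    uv=np.asarray(uv,np.float32);return cv2.remap(im,uv[:,0].reshape(1,-1),uv[:,1].reshape(1,-1),1)[0]
s32,c32=np.sin(np.radians(32)),np.cos(np.radians(32))
th=np.radians(np.arange(0,360,3))
def frame(q):
    x,y,z,psi=q;Rz=cv2.Rodrigues(np.array([0,0,psi]))[0]
    R=Rz@np.array([[c32,0,-s32],[0,1,0],[s32,0,c32]]);return np.array([x,y,z]),R   # mouth, axes
def circ(q,r,h=0):
    o,R=frame(q);return o+np.c_[r*np.cos(th),r*np.sin(th),0*th+h]@R.T
def deck(q):
    o,R=frame(q);L=.0825/c32;k=np.array([[-L,-.11],[L,-.11],[L,.11],[-L,.11],[-L,-.11]])
    k=np.vstack([np.linspace(k[i],k[i+1],40,endpoint=False) for i in range(4)])
    return o+np.c_[k,0*k[:,0]-.016]@R.T
E
cat > f.py <<'E'
from h import *
I={n:cv2.imread(f"pics/{n}0.png") for n in P};G={n:np.minimum(grad(I[n]),200) for n in P}
X,e=tri((302.2,269),(280.9,239.9));print("cap",X,e)
us=(342+(602)/5-80-.4,172+135/5-.4);ut=(433.9,234)
M,e=tri(us,ut);print("mouth",M,e)
def cost(q): return -sum(samp(G[n],proj(n,p)).mean() for n in P for p in(deck(q),circ(q,.038),circ(q,.0225)))
best=min((minimize(cost,np.r_[M[:2],M[2]+dz,np.radians(a)],method="Nelder-Mead",options=dict(initial_simplex=np.r_[M[:2],M[2]+dz,np.radians(a)]+np.vstack([np.zeros(4),np.diag([.006,.006,.006,.05])]))) for a in(3,7,11) for dz in(0,.005)),key=lambda r:r.fun)
q=best.x;print("fit",q[:3],np.degrees(q[3]),best.fun,"expected z",.088+.016*c32);np.save("q.npy",q)
o,R=frame(q)
for n in P:
    a=np.arange(-40,41,4);t=np.radians(180+a)
    v=np.mean([samp(cv2.cvtColor(I[n],cv2.COLOR_BGR2GRAY),proj(n,o+np.c_[r*np.cos(t),r*np.sin(t),0*t]@R.T)).astype(float) for r in(.027,.030,.034)],0)
    print(n,list(zip(a,v.astype(int))))
def up(n,u,v,curves):
    k=5;m=np.clip(cv2.resize(I[n][v:v+60,u:u+80],None,fx=k,fy=k,interpolation=2)*(4. if u<330 and n=="top" else 1.6 if u>330 else 2.5),0,255).astype(np.uint8)
    for c in curves:
        for p in (proj(n,c)-[u,v]+.5)*k: cv2.circle(m,(int(p[0]),int(p[1])),0,(0,0,255),-1)
    return m
A=np.array([X[0],X[1],0])
cc=lambda r,z:A+np.c_[r*np.cos(th),r*np.sin(th),0*th+z]
cell=[cc(.018,.129),cc(.018,.089),cc(.02,.004)]
ph=[deck(q),circ(q,.038),circ(q,.0225)]
cv2.imwrite("pics/fit1.png",np.vstack([np.hstack([up("side",270,250,cell),up("side",342,172,ph)]),np.hstack([up("top",240,210,cell),up("top",394,204,ph)])]))
E
python3 f.py
```

```text
cap [0.5690658  0.09907641 0.10797902] [np.float64(0.001099687486171813), np.float64(0.0010996874861717775)]
mouth [ 0.5819996  -0.20371407  0.09866531] [np.float64(0.00015003518410364687), np.float64(0.00015003518410329464)]
fit [ 0.58096927 -0.20363757  0.10000271] 7.818063651204249 -793.6701049804688 expected z 0.10156876953850281
side [(np.int64(-40), np.int64(175)), (np.int64(-36), np.int64(153)), (np.int64(-32), np.int64(121)), (np.int64(-28), np.int64(87)), (np.int64(-24), np.int64(72)), (np.int64(-20), np.int64(69)), (np.int64(-16), np.int64(72)), (np.int64(-12), np.int64(83)), (np.int64(-8), np.int64(107)), (np.int64(-4), np.int64(138)), (np.int64(0), np.int64(163)), (np.int64(4), np.int64(175)), (np.int64(8), np.int64(180)), (np.int64(12), np.int64(179)), (np.int64(16), np.int64(175)), (np.int64(20), np.int64(172)), (np.int64(24), np.int64(168)), (np.int64(28), np.int64(167)), (np.int64(32), np.int64(169)), (np.int64(36), np.int64(174)), (np.int64(40), np.int64(180))]
top [(np.int64(-40), np.int64(128)), (np.int64(-36), np.int64(111)), (np.int64(-32), np.int64(85)), (np.int64(-28), np.int64(64)), (np.int64(-24), np.int64(59)), (np.int64(-20), np.int64(60)), (np.int64(-16), np.int64(63)), (np.int64(-12), np.int64(72)), (np.int64(-8), np.int64(91)), (np.int64(-4), np.int64(110)), (np.int64(0), np.int64(126)), (np.int64(4), np.int64(135)), (np.int64(8), np.int64(136)), (np.int64(12), np.int64(130)), (np.int64(16), np.int64(129)), (np.int64(20), np.int64(133)), (np.int64(24), np.int64(132)), (np.int64(28), np.int64(127)), (np.int64(32), np.int64(123)), (np.int64(36), np.int64(126)), (np.int64(40), np.int64(132))]
```

View pics/fit1.png

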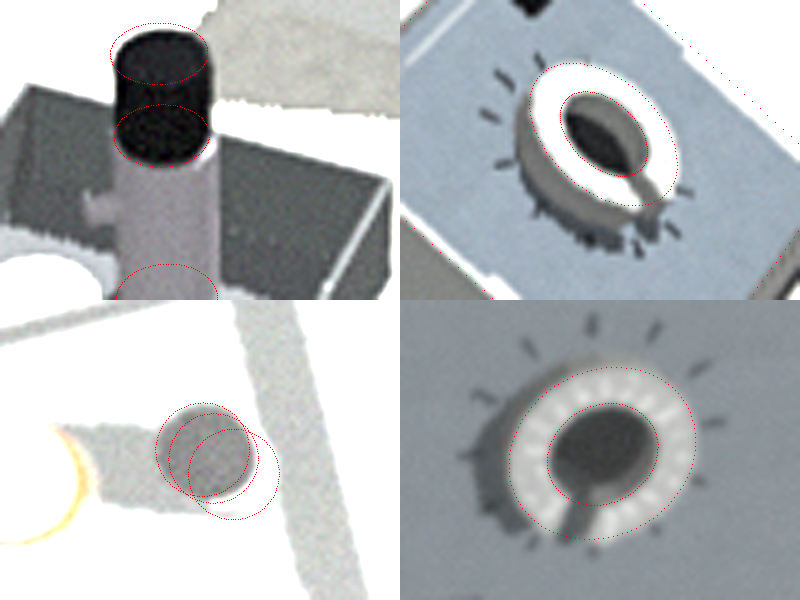

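The photometer fit overlays well and its height agrees with the text. The notch is about −20° from downhill. The cell overlay is good to about 1 mm. In the side view the pin tip is near src (287.7,291.3). Next is the pin's yaw.

Run:
```python
from h import *
A=np.array([.5685,.0985,0])
for f in range(20,131,10):
    a=np.radians(f);d=np.array([np.cos(a),np.sin(a),0]);X=A+.032*d+[0,0,.06]
    s,t=proj("side",[X])[0],proj("top",[X])[0]
    print(f,s.round(1),t.round(1),"cropTop",((t-[240,210]+.5)*5).round())
t=cv2.imread("pics/top0.png");s=cv2.imread("pics/side0.png")
print(proj("side",[A+[0,0,.109]]),proj("top",[A+[0,0,.109]]))
def st(c):
    g=c.astype(float);lo,hi=np.percentile(g,2),np.percentile(g,85);return np.clip((g-lo)/(hi-lo)*255,0,255).astype(np.uint8)
k=lambda c:cv2.resize(st(c),(400,400),interpolation=2)
cv2.imwrite("pics/pin.png",np.hstack([k(s[275:315,275:315]),k(t[220:260,255:295])]))
```

```text
20 [286.9 284.9] [278.8 228.2] cropTop [197.  94.]
30 [286.1 286.8] [276.4 229.3] cropTop [185.  99.]
40 [285.9 288.8] [274.2 230.9] cropTop [174. 107.]
50 [286.2 290.7] [272.3 232.8] cropTop [164. 116.]
60 [287.  292.6] [270.7 235. ] cropTop [156. 127.]
70 [288.3 294.3] [269.6 237.4] cropTop [150. 139.]
80 [290.  295.9] [268.9 240. ] cropTop [147. 152.]
90 [292.2 297.2] [268.6 242.6] cropTop [145. 166.]
100 [294.6 298.3] [268.8 245.3] cropTop [146. 179.]
110 [297.4 299. ] [269.5 247.9] cropTop [150. 192.]
120 [300.3 299.4] [270.6 250.3] cropTop [155. 204.]
130 [303.2 299.4] [272.1 252.5] cropTop [163. 215.]
[[302.0325617  268.45384941]] [[281.43765056 240.61373902]]
```

View pics/pin.png

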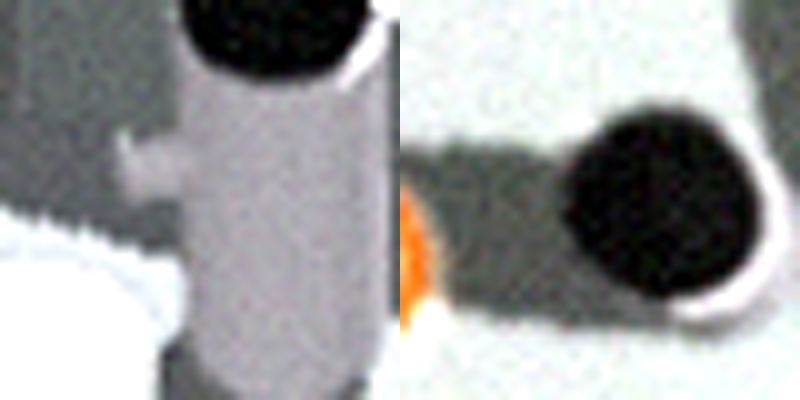

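Pin yaw is about 52° (±8°), to be refined in hand. I'll plan the grasp so the wrist roll is split evenly between pick and place: tool yaw about 28° at the pick.

```bash
cat >> h.py <<'E'
from scipy.spatial.transform import Rotation as Ro
def down(yaw): 
    a=np.radians(yaw);x=np.array([np.cos(a),np.sin(a),0]);z=np.array([0,0,-1.]);return np.c_[x,np.cross(z,x),z]
def rows(p,R,p0=None,R0=None):
    s=bot.observe();p0=s["ee_pos"] if p0 is None else p0;R0=s["tcp_rot"] if R0 is None else R0
    r=Ro.from_matrix(R0.T@R).as_rotvec()/np.radians(60);d=R0.T@(np.asarray(p)-p0)/.5
    print("row",np.round(np.r_[r,d],4))
E
python3 -c "
from h import *
rows([.5685,.0985,.25],down(28))
rows([.36,-.254,.25],down(28))"
```

```text
row [-1.6000e-03 -1.0000e-04 -2.3570e-01  1.1513e+00 -1.1679e+00 -6.3000e-03]
row [-1.600e-03 -1.000e-04 -2.357e-01  5.776e-01 -5.833e-01 -7.200e-03]
```

Call:
play_rows([
  [[0,0,-0.236,0.577,-0.583,-0.007,88],[0,0,-0.236,0.577,-0.583,-0.007,88],[0,0,-0.236,0.577,-0.583,-0.007,88],[0,0,-0.236,0.577,-0.583,-0.007,88],[0,0,-0.236,0.577,-0.583,-0.007,88],[0,0,-0.236,0.577,-0.583,-0.007,88],[0,0,-0.236,0.577,-0.583,-0.007,88],[0,0,-0.236,0.577,-0.583,-0.007,88],[0,0,-0.236,0.577,-0.583,-0.007,88],[0,0,-0.236,0.577,-0.583,-0.007,88]],
])

```text
time_s: 0.93
ee_pos: [0.361, -0.2519, 0.2502]
tcp_rot: [[0.882, 0.471, 0.0], [0.471, -0.882, 0.001], [0.0, -0.001, -1.0]]
wrist_force: [0.5, -0.7, -0.1]
finger_gap: 0.0878
finger_force: 0.0
```

```bash
python3 -c "
from h import *
s=bot.observe();print(s['joint_positions'].round(2),s['ee_pos'])
rows([.5685,.0985,.25],down(28))"
```

```text
[ 0.67  0.46 -0.24  2.09  0.18  0.61 -0.78] [ 0.36096454 -0.25192034  0.25021397]
row [-5.000e-04 -4.000e-04  1.900e-03  6.964e-01 -4.225e-01  1.000e-03]
```

Call:
play_rows([
  [[0,0,0,0.696,-0.422,0.001,88],[0,0,0,0.696,-0.422,0.001,88],[0,0,0,0.696,-0.422,0.001,88],[0,0,0,0.696,-0.422,0.001,88],[0,0,0,0.696,-0.422,0.001,88],[0,0,0,0.696,-0.422,0.001,88],[0,0,0,0.696,-0.422,0.001,88],[0,0,0,0.696,-0.422,0.001,88],[0,0,0,0.696,-0.422,0.001,88],[0,0,0,0.696,-0.422,0.001,88]],
])

```text
time_s: 1.77
ee_pos: [0.5691, 0.099, 0.2495]
tcp_rot: [[0.881, 0.472, 0.0], [0.472, -0.881, 0.002], [0.001, -0.001, -1.0]]
wrist_force: [1.3, -0.5, 0.6]
finger_gap: 0.0882
finger_force: 0.0
```

```bash
python3 -c "
from h import *
s=bot.observe();print(s['joint_positions'].round(2),s['ee_pos'])
rows([.5685,.0985,.098],down(28))"
```

```text
[-0.14  0.62 -0.19  1.71  0.15  0.82 -1.47] [0.56908189 0.09904865 0.24947685]
row [-0.0011 -0.001   0.003  -0.0019  0.0008  0.303 ]
```

Call:
play_rows([
  [[0,0,0,-0.002,0.001,0.07,88],[0,0,0,-0.002,0.001,0.14,88],[0,0,0,-0.002,0.001,0.21,88],[0,0,0,-0.002,0.001,0.26,88],[0,0,0,-0.002,0.001,0.303,88],[0,0,0,-0.002,0.001,0.303,88],[0,0,0,-0.002,0.001,0.303,30],[0,0,0,-0.002,0.001,0.303,30],[0,0,0,-0.002,0.001,0.303,30],[0,0,0,-0.002,0.001,0.303,30]],
])

```text
time_s: 2.6
ee_pos: [0.5685, 0.0943, 0.0998]
tcp_rot: [[0.883, 0.469, 0.003], [0.469, -0.883, 0.001], [0.003, 0.001, -1.0]]
wrist_force: [-0.3, 0.5, -0.2]
finger_gap: 0.0636
finger_force: 0.0
```

Call:
play_rows([
  [[0,0,0,0,0,0,30],[0,0,0,0,0,0,30],[0,0,0,0,0,0,30],[0,0,0,0,0,0,30]],
])

```text
time_s: 2.93
ee_pos: [0.5675, 0.0942, 0.0985]
tcp_rot: [[0.883, 0.47, 0.0], [0.47, -0.883, 0.0], [0.0, 0.0, -1.0]]
wrist_force: [-0.0, 0.8, -0.5]
finger_gap: 0.0368
finger_force: 0.2
```

Call:
play_rows([
  [[0,0,0,0,0,0,30],[0,0,0,0,0,0,30],[0,0,0,0,0,0,30]],
])

```text
time_s: 3.18
ee_pos: [0.5675, 0.0943, 0.0984]
tcp_rot: [[0.883, 0.47, 0.0], [0.47, -0.883, 0.0], [0.0, -0.0, -1.0]]
wrist_force: [-0.5, 1.5, 2.1]
finger_gap: 0.0353
finger_force: 29.9
```

```bash
python3 -c "
from h import *
s=bot.observe();print(s);cv2.imwrite('pics/g.png',bot.camera('side')[200:350,220:420].repeat(4,0).repeat(4,1))"
```

```text
{'time_s': 3.1833, 'joint_positions': array([-0.16756177,  0.83693613, -0.13285555,  1.83411103,  0.21277017,
        0.48394015, -1.5273824 ]), 'joint_vel': array([-0.00038441,  0.00190865, -0.00093243,  0.00049338, -0.00036743,
        0.00013044,  0.0008112 ]), 'joint_efforts': array([ 3.61302774e-01, -5.13777351e+01, -7.58042559e-02, -8.89607996e+00,
        1.04135131e-01, -1.39664621e-01, -2.43863669e-04]), 'ee_pos': array([0.56754626, 0.09432275, 0.09837873]), 'tcp_rot': array([[ 8.82727354e-01,  4.69885443e-01,  2.99173542e-04],
       [ 4.69885402e-01, -8.82727404e-01,  2.00559565e-04],
       [ 3.58328704e-04, -3.64621340e-05, -9.99999935e-01]]), 'wrist_force': array([-0.525284  ,  1.51752949,  2.0718606 ]), 'torque': array([0.04657841, 0.1406653 , 0.0375847 ]), 'finger_force': 29.856712915934622, 'finger_gap': 0.0353084353778322}
```

View pics/g.png

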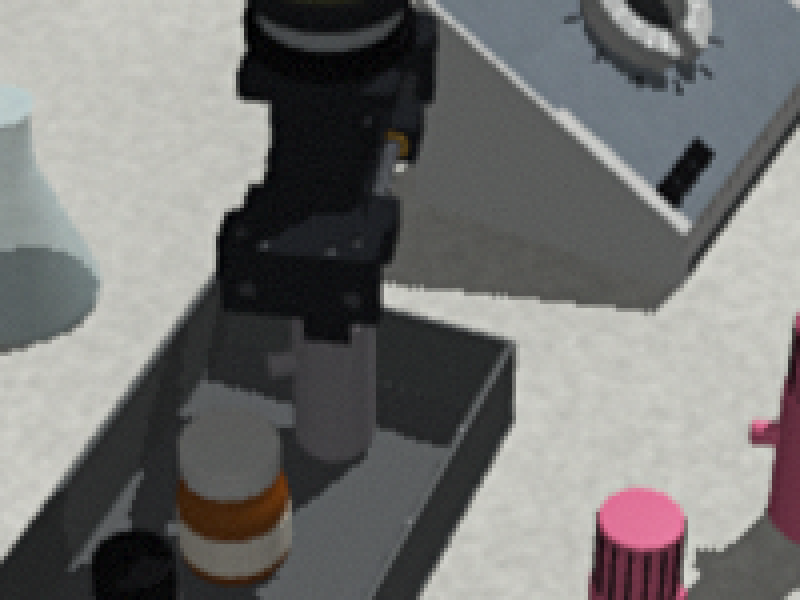

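The cell is gripped by the cap at 30 N, with the pin to the left. Lifting.

Call:
play_rows([
  [[0,0,0,0,0,-0.03,30],[0,0,0,0,0,-0.08,30],[0,0,0,0,0,-0.14,30],[0,0,0,0,0,-0.2,30],[0,0,0,0,0,-0.26,30],[0,0,0,0,0,-0.32,30],[0,0,0,0,0,-0.36,30],[0,0,0,0,0,-0.36,30],[0,0,0,0,0,-0.36,30],[0,0,0,0,0,-0.36,30]],
])

```text
time_s: 4.07
ee_pos: [0.5663, 0.0936, 0.2766]
tcp_rot: [[0.883, 0.47, -0.003], [0.47, -0.883, -0.001], [-0.003, -0.0, -1.0]]
wrist_force: [-0.2, 0.1, -2.7]
finger_gap: 0.0354
finger_force: 29.8
```

```bash
python3 -c "
from h import *
s=bot.observe();p=s['ee_pos'];print(p,s['finger_gap'])
# pin currently ~52 deg; turn so that pin points at side camera (horizontal)
c=P['side']['position'];print('az to side cam',np.degrees(np.arctan2(c[1]-p[1],c[0]-p[0])))
rows([.50,.0,.28],down(28+58))
"
```

```text
[0.5663035  0.09359833 0.27660085] 0.035389479471930586
az to side cam 128.84368684228167
row [-0.002   0.0026 -0.9664 -0.205   0.103  -0.0062]
```

Call:
play_rows([
  [[0,0,-0.97,-0.2,0.1,-0.006,30],[0,0,-0.97,-0.2,0.1,-0.006,30],[0,0,-0.97,-0.2,0.1,-0.006,30],[0,0,-0.97,-0.2,0.1,-0.006,30],[0,0,-0.97,-0.2,0.1,-0.006,30],[0,0,-0.97,-0.2,0.1,-0.006,30],[0,0,-0.97,-0.2,0.1,-0.006,30],[0,0,-0.97,-0.2,0.1,-0.006,30],[0,0,-0.97,-0.2,0.1,-0.006,30],[0,0,-0.97,-0.2,0.1,-0.006,30]],
])

```text
time_s: 4.9
ee_pos: [0.5017, 0.0027, 0.2797]
tcp_rot: [[0.068, 0.998, -0.003], [0.998, -0.068, 0.0], [0.0, -0.003, -1.0]]
wrist_force: [0.7, -0.5, -0.6]
finger_gap: 0.0352
finger_force: 29.8
```

```bash
python3 -c "
from h import *
s=bot.observe();p=s['ee_pos'];R=s['tcp_rot'];print(p,R,s['joint_positions'].round(2))
I=bot.camera('side');cv2.imwrite('pics/side2.png',I)
a=proj('side',[p+R@[0,0,.0944]])[0];b=proj('side',[p+R@[0,0,.0384]])[0];print('foot',a,'pinlevel axis',b)
u,v=int(b[0])-30,int(b[1])-22;print(u,v)
m=np.clip(cv2.resize(I[v:v+60,u:u+80],None,fx=10,fy=10,interpolation=2)*2.,0,255).astype(np.uint8)
for i in range(0,800,100): cv2.line(m,(i,0),(i,599),(0,120,120),1);cv2.line(m,(0,i),(799,i),(0,120,120),1)
cv2.imwrite('pics/pin2.png',m)
"
```

```text
[0.50171608 0.00270255 0.27969572] [[ 6.84182319e-02  9.97651230e-01 -3.31189330e-03]
 [ 9.97656722e-01 -6.84174986e-02  3.34341653e-04]
 [ 1.06964907e-04 -3.32700767e-03 -9.99994460e-01]] [ 0.23  0.52 -0.51  1.88  0.33  0.83 -0.52]
foot [362.0508777  223.44342833] pinlevel axis [363.17442037 197.7595547 ]
333 175
```

View pics/pin2.png

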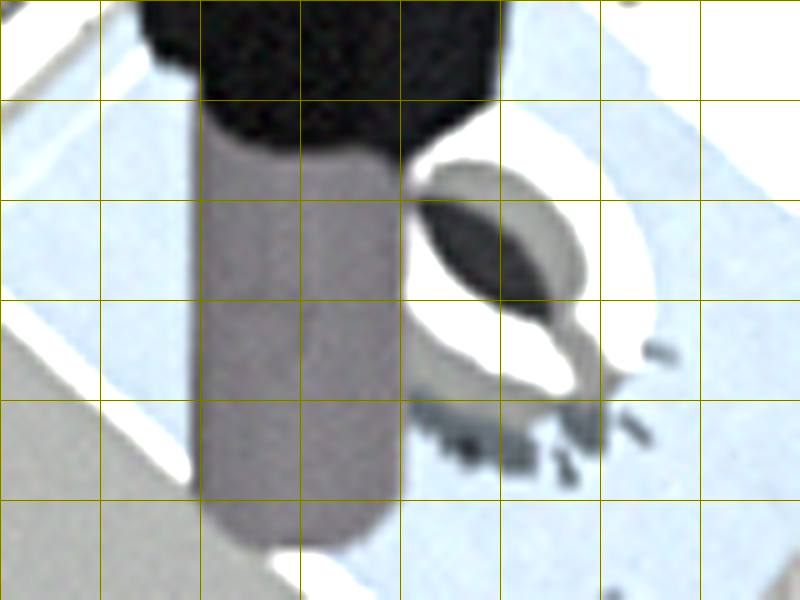

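The pin faces the camera, with the cell axis at u≈362.6 (predicted 362–363, so the cell is centred in the grip). The pin needs a contrast stretch.

```bash
python3 -c "
from h import *
I=bot.camera('side').astype(np.float32)
for k in range(9): I+=bot.camera('side')
I/=10
c=I[185:230,350:380].mean(2);lo,hi=np.percentile(c,6),np.percentile(c,70);print(lo,hi)
m=cv2.resize(np.clip((c-lo)/(hi-lo)*255,0,255).astype(np.uint8),None,fx=13,fy=13,interpolation=2)
m=cv2.cvtColor(m,8)
for i in range(0,600,65): cv2.line(m,(i,0),(i,599),(0,160,160),1);cv2.line(m,(0,i),(799,i),(0,160,160),1)
cv2.imwrite('pics/pin3.png',m)
s=bot.observe();p=s['ee_pos'];R=s['tcp_rot']
for f in range(90,151,10):
    a=np.radians(f);print(f,proj('side',[p+R@[0,0,.0384]+.032*np.array([np.cos(a),np.sin(a),0])])[0].round(1))
"
```

```text
14.9506645 67.51
90 [352.4 205.1]
100 [355.2 206. ]
110 [358.3 206.6]
120 [361.5 207. ]
130 [364.7 207. ]
140 [367.8 206.8]
150 [370.8 206.2]
```

View pics/pin3.png

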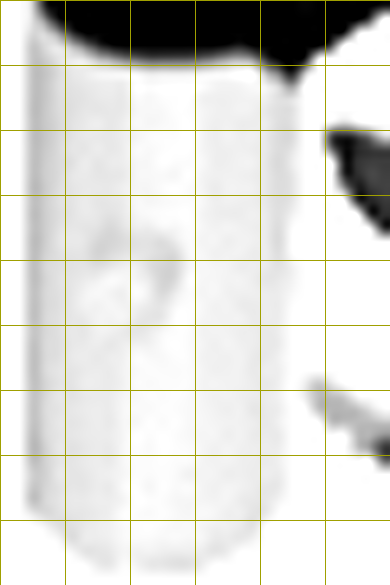

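The pin tip disc is centred near (115,290), src (358.4,207), giving pin yaw about 111°, or 25° ahead of tool x. That agrees with the first estimate. Next I go to a standoff along the well axis.

```bash
cat >> h.py <<'E'
OFF=.0944
def goal(foot_h,toolang,dx=0,dy=0):   # foot height above well floor, tool x angle (deg) in mouth frame
    o,R=frame(np.load("q.npy"));a=np.radians(toolang)
    x=np.array([np.cos(a),np.sin(a),0]);z=np.array([0,0,-1.])
    return o+R@[dx,dy,foot_h-.062+OFF],R@np.c_[x,np.cross(z,x),z]
E
python3 -c "
from h import *
for h in(.13,):
  p,R=goal(h,135.4);print(p);rows(p,R)"
```

```text
[ 0.4957103  -0.21534398  0.23772572]
row [-0.5314 -0.1612 -0.9245 -0.4367  0.015   0.0871]
```

Call:
play_rows([
  [[-0.531,-0.161,-0.925,-0.437,0.015,0.087,30],[-0.531,-0.161,-0.925,-0.437,0.015,0.087,30],[-0.531,-0.161,-0.925,-0.437,0.015,0.087,30],[-0.531,-0.161,-0.925,-0.437,0.015,0.087,30],[-0.531,-0.161,-0.925,-0.437,0.015,0.087,30],[-0.531,-0.161,-0.925,-0.437,0.015,0.087,30],[-0.531,-0.161,-0.925,-0.437,0.015,0.087,30],[-0.531,-0.161,-0.925,-0.437,0.015,0.087,30],[-0.531,-0.161,-0.925,-0.437,0.015,0.087,30],[-0.531,-0.161,-0.925,-0.437,0.015,0.087,30]],
])

```text
time_s: 6.28
ee_pos: [0.4911, -0.2151, 0.2329]
tcp_rot: [[-0.654, 0.604, 0.455], [0.692, 0.721, 0.039], [-0.305, 0.341, -0.889]]
wrist_force: [-0.2, 0.4, -3.2]
finger_gap: 0.0352
finger_force: 29.8
```

Call:
play_rows([
  [[0,0,0,0,0,0,30],[0,0,0,0,0,0,30]],
])

```text
time_s: 6.45
ee_pos: [0.4908, -0.2154, 0.2324]
tcp_rot: [[-0.652, 0.607, 0.454], [0.696, 0.717, 0.04], [-0.301, 0.343, -0.89]]
wrist_force: [-0.4, -0.2, -1.0]
finger_gap: 0.0353
finger_force: 29.8
```

```bash
python3 -c "
from h import *
print(bot.observe()['joint_positions'].round(2))
rows(*goal(.130,135.4));rows(*goal(.072,135.4))"
```

```text
[ 0.91  0.59 -0.67  2.21  1.45  0.14 -0.21]
row [-0.0744 -0.0394 -0.1075 -0.0096  0.0097 -0.0049]
row [-0.0744 -0.0394 -0.1075 -0.0139  0.0189  0.1106]
```

Call:
play_rows([
  [[-0.074,-0.039,-0.107,-0.01,0.01,-0.005,30],[-0.074,-0.039,-0.107,-0.01,0.01,-0.005,30],[-0.074,-0.039,-0.107,-0.01,0.01,-0.005,30],[-0.074,-0.039,-0.107,-0.01,0.01,-0.005,30],[-0.074,-0.039,-0.107,-0.01,0.01,-0.005,30],[-0.074,-0.039,-0.107,-0.01,0.01,-0.005,30]],
])

```text
time_s: 6.95
ee_pos: [0.4966, -0.2146, 0.2383]
tcp_rot: [[-0.695, 0.492, 0.524], [0.612, 0.788, 0.072], [-0.378, 0.371, -0.849]]
wrist_force: [1.1, -0.4, -1.8]
finger_gap: 0.0352
finger_force: 29.8
```

```bash
python3 -c "
from h import *
print(bot.observe()['joint_positions'].round(2))
rows(*goal(.130,135.4));rows(*goal(.072,135.4))"
```

```text
[ 1.06  0.65 -0.86  2.23  1.87  0.2  -0.47]
row [-0.0007 -0.0005  0.0017  0.0008 -0.0025 -0.0002]
row [-0.0007 -0.0005  0.0017  0.0007 -0.0024  0.1158]
```

Call:
play_rows([
  [[0,0,0.002,0.001,-0.0025,0.04,30],[0,0,0.002,0.001,-0.0025,0.08,30],[0,0,0.002,0.001,-0.0025,0.11,30],[0,0,0.002,0.001,-0.0025,0.125,30],[0,0,0.002,0.001,-0.0025,0.137,30],[0,0,0.002,0.001,-0.0025,0.15,30],[0,0,0.002,0.001,-0.0025,0.15,30],[0,0,0.002,0.001,-0.0025,0.15,30]],
])

```text
time_s: 7.62
ee_pos: [0.5352, -0.2098, 0.1743]
tcp_rot: [[-0.694, 0.492, 0.525], [0.613, 0.787, 0.072], [-0.378, 0.372, -0.848]]
wrist_force: [1.4, 0.8, -1.8]
finger_gap: 0.0354
finger_force: 29.8
```

```bash
python3 -c "
from h import *
s=bot.observe();print(s['joint_positions'].round(2),s['wrist_force'],s['torque'])
rows(*goal(.055,135.4));rows(*goal(.022,135.4))
f=lambda n,u,v,w,h,k:cv2.resize(bot.camera(n)[v:v+h,u:u+w],None,fx=k,fy=k,interpolation=2)
m=np.hstack([f('side',342,152,80,100,5),f('top',394,184,80,100,5)])
cv2.imwrite('pics/ins.png',np.clip(m*1.6,0,255).astype(np.uint8))"
```

```text
[ 1.03  0.87 -0.97  2.21  2.03  0.43 -0.58] [ 1.38028728  0.81269573 -1.77006855] [0.04437427 0.22110189 0.01824836]
row [ 0.0005  0.0003  0.0012  0.0002 -0.0004  0.0002]
row [ 0.0005  0.0003  0.0012  0.0002 -0.0005  0.0662]
```

View pics/ins.png

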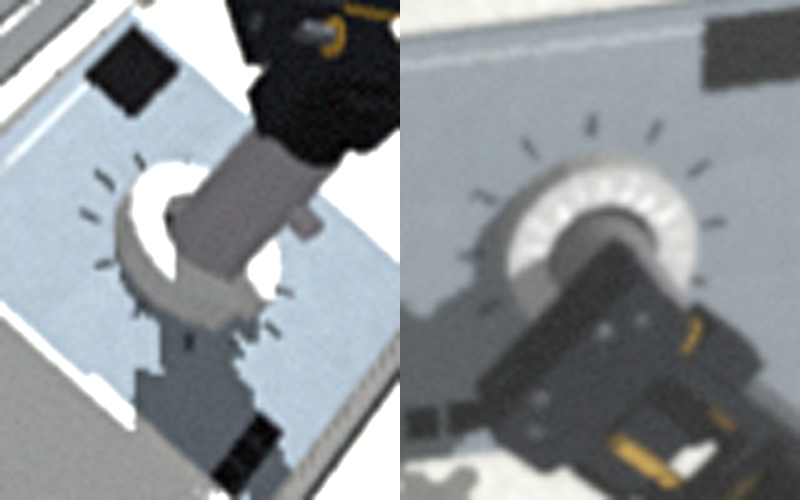

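The foot is entering the bore cleanly with no side force. The pin is at (308,228) in the side crop, src about (403.2,197.2), on the downhill right. I'll check the pin angle from that.

```bash
python3 -c "
from h import *
s=bot.observe();p=s['ee_pos'];o,R=frame(np.load('q.npy'))
for f in range(140,181,5):
    a=np.radians(f);r=R@[np.cos(a),np.sin(a),0]
    b=p-R[:,2]*.0384
    print(f,[((proj('side',[b+k*r])[0]-[342,152]+.5)*5).round() for k in(.026,.032)])
for h in(.022,.014,.011): rows(*goal(h,135.4))"
```

```text
140 [array([285., 217.]), array([290., 229.])]
145 [array([289., 217.]), array([295., 229.])]
150 [array([293., 217.]), array([300., 229.])]
155 [array([297., 216.]), array([304., 228.])]
160 [array([300., 215.]), array([308., 227.])]
165 [array([304., 214.]), array([312., 225.])]
170 [array([306., 212.]), array([316., 223.])]
175 [array([309., 210.]), array([319., 220.])]
180 [array([311., 208.]), array([322., 217.])]
row [ 0.0005  0.0006  0.0013  0.0002 -0.0003  0.0669]
row [ 0.0005  0.0006  0.0013  0.0002 -0.0003  0.0829]
row [ 0.0005  0.0006  0.0013  0.0002 -0.0003  0.0889]
```

Call:
play_rows([
  [[0,0,0.001,0,0,0.02,30],[0,0,0.001,0,0,0.04,30],[0,0,0.001,0,0,0.06,30],[0,0,0.001,0,0,0.07,30],[0,0,0.001,0,0,0.076,30],[0,0,0.001,0,0,0.082,30],[0,0,0.001,0,0,0.086,30],[0,0,0.001,0,0,0.088,30],[0,0,0.001,0,0,0.09,30],[0,0,0.001,0,0,0.09,30]],
])

```text
time_s: 8.55
ee_pos: [0.5585, -0.2067, 0.1359]
tcp_rot: [[-0.694, 0.493, 0.525], [0.614, 0.786, 0.072], [-0.377, 0.373, -0.848]]
wrist_force: [2.8, 0.3, -0.3]
finger_gap: 0.0352
finger_force: 29.8
```

```bash
cat > st.py <<'E'
from h import *
s=bot.observe();o,R=frame(np.load('q.npy'));d=R.T@(s['ee_pos']-o)
x=R.T@s['tcp_rot'][:,0]
print('foot h',(d[2]+.062-OFF).round(4),'lat',d[:2].round(4),'ang',np.degrees(np.arctan2(x[1],x[0])).round(2),'F',(R.T@s['wrist_force']).round(1),'T',(R.T@s['torque']).round(2),s['time_s'],s['joint_positions'].round(2))
E
python3 st.py
```

```text
foot h 0.01 lat [-0.0002  0.    ] ang 135.39 F [ 2.2 -0.1 -1.7] T [-0.03 -0.29 -0.  ] 8.55 [ 0.99  0.97 -0.98  2.17  2.1   0.51 -0.61]
```

Call:
play_rows([
  [[0,0,0,0,0,0.002,30],[0,0,0,0,0,0.004,30],[0,0,0,0,0,0.006,30],[0,0,0,0,0,0.006,30]],
])

```text
time_s: 8.88
ee_pos: [0.5602, -0.2064, 0.1333]
tcp_rot: [[-0.694, 0.493, 0.525], [0.614, 0.786, 0.073], [-0.377, 0.373, -0.848]]
wrist_force: [2.2, -0.4, 1.3]
finger_gap: 0.0355
finger_force: 29.8
```

```bash
python3 st.py
```

```text
foot h 0.007 lat [-0.0001  0.0001] ang 135.39 F [ 2.5 -0.7 -0. ] T [ 0.02 -0.39 -0.01] 8.8833 [ 0.99  0.98 -0.98  2.17  2.1   0.51 -0.61]
```

Call:
play_rows([
  [[0,0,0,0,0,0.002,30],[0,0,0,0,0,0.004,30],[0,0,0,0,0,0.006,30],[0,0,0,0,0,0.008,30],[0,0,0,0,0,0.008,30]],
])

```text
time_s: 9.3
ee_pos: [0.5624, -0.2061, 0.1298]
tcp_rot: [[-0.694, 0.493, 0.525], [0.614, 0.786, 0.073], [-0.377, 0.373, -0.848]]
wrist_force: [2.7, 1.0, 2.0]
finger_gap: 0.0352
finger_force: 29.8
```

```bash
python3 st.py
```

```text
foot h 0.0028 lat [-0.0001  0.0001] ang 135.39 F [3.5 0.6 0.2] T [-0.01 -0.64 -0.05] 9.3 [ 0.99  0.99 -0.98  2.17  2.11  0.52 -0.62]
```

Call:
play_rows([
  [[0,0,0,0,0,0.001,30],[0,0,0,0,0,0.002,30],[0,0,0,0,0,0.003,30],[0,0,0,0,0,0.004,30],[0,0,0,0,0,0.004,30]],
])

```text
time_s: 9.72
ee_pos: [0.563, -0.2061, 0.1289]
tcp_rot: [[-0.694, 0.493, 0.526], [0.613, 0.787, 0.072], [-0.378, 0.372, -0.848]]
wrist_force: [-2.5, -1.5, 9.5]
finger_gap: 0.0353
finger_force: 29.9
```

```bash
python3 st.py
```

```text
foot h 0.0017 lat [-0.0001  0.    ] ang 135.42 F [ 2.8 -1.1  9.5] T [-0.08 -0.56 -0.07] 9.7167 [ 0.99  0.99 -0.98  2.17  2.11  0.52 -0.62]
```

The axial force appears at the floor level, where the +1.5 mm calibration offset puts it, so the pin is in the notch. Releasing and retreating along the axis.

Call:
play_rows([
  [[0,0,0,0,0,-0.001,60],[0,0,0,0,0,-0.001,60],[0,0,0,0,0,-0.001,60],[0,0,0,0,0,-0.001,60],[0,0,0,0,0,-0.02,60],[0,0,0,0,0,-0.06,60],[0,0,0,0,0,-0.12,60],[0,0,0,0,0,-0.18,60],[0,0,0,0,0,-0.24,60],[0,0,0,0,0,-0.3,60]],
])

```text
time_s: 10.55
ee_pos: [0.483, -0.2165, 0.2563]
tcp_rot: [[-0.693, 0.493, 0.526], [0.615, 0.785, 0.074], [-0.376, 0.375, -0.848]]
wrist_force: [-1.0, 0.8, -1.4]
finger_gap: 0.0602
finger_force: 0.0
```

Call:
play_rows([
  [[0,0,0,0,0,-0.05,60],[0,0,0,0,0,-0.1,60],[0,0,0,0,0,-0.1,60],[0,0,0,0,0,-0.1,60]],
])

```text
time_s: 10.88
ee_pos: [0.4571, -0.2204, 0.2987]
tcp_rot: [[-0.694, 0.493, 0.524], [0.613, 0.787, 0.071], [-0.377, 0.37, -0.849]]
wrist_force: [1.0, -0.6, -0.9]
finger_gap: 0.0599
finger_force: 0.0
```

```bash
python3 -c "
from h import *
f=lambda n,u,v,w,h,k:np.clip(cv2.resize(bot.camera(n)[v:v+h,u:u+w],None,fx=k,fy=k,interpolation=2)*1.6,0,255).astype(np.uint8)
m=[f('side',342,152,80,100,5),f('top',394,184,80,100,5)]
o,R=frame(np.load('q.npy'));th2=np.radians(np.arange(0,360,6))
for h in(0,.012):
  b=o+R[:,2]*(.125-.062+.0015+h);C=b+np.c_[.018*np.cos(th2),.018*np.sin(th2),0*th2]@R.T
  for i,(n,u,v) in enumerate((('side',342,152),('top',394,184))):
    for q in (proj(n,C)-[u,v]+.5)*5: cv2.circle(m[i],(int(q[0]),int(q[1])),1,(0,255,0) if h==0 else (0,0,255),-1)
cv2.imwrite('pics/end.png',np.hstack(m))"
```

```text
(no output)
```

View pics/end.png

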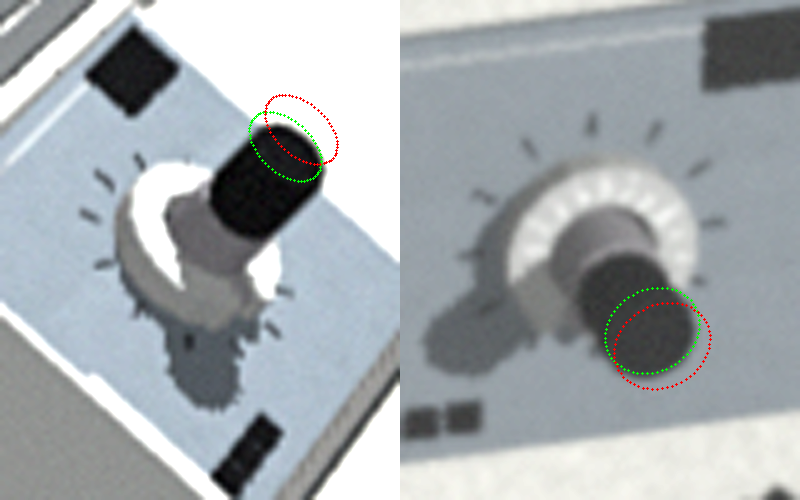

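The cap matches the green (home) outline in both views, leaning slightly downhill within the clearance. The pin is down in the collar, and the gripper is clear.

```bash
python3 -c "
from workcell import bot
print(bot.finish_job())"
```

```text
the job is handed in; nothing more can be done
None
```

I handed the job in at about 11 s: the cell is in the photometer well with its pin in the notch, by floor contact and the final pictures. The gripper is clear and nothing else was moved. The judge's result was not shown.

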